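Break the sawn edge of a brass plate with a flat file

TASK

Take the flat file out of the file rest and dress the sharp sawn top edge of the brass plate in the vise with two strokes: each time push the file forwards, tip first, level and square across the edge under light steady pressure (about 4 N, never above 7), from the front third of the blade to the rear third, and lift it clear of the plate for the return, because dragging it back rocks the plate in its soft jaws. Then lay the file back in the notch it came from and let go, leaving the other tools as they are.

Things in the scene. Friction and masses are not known exactly. Their poses are not given: they have to be found in the camera images.
- handle (a point): grasp point of the flat file: on the axis of its square-sided wooden handle (22 mm wide, 20 mm high, 72 mm long), 103 mm behind mid-blade, 18 mm behind the front end of the handle; its x axis points along the file to the tip, z is up. The handle overhangs the rest on the robot's side, its axis 32.5 mm above the bench at first.
- blade (a point): middle of the flat file's blade, at half its thickness. The blade is a plain flat bar 130 mm long, 15 mm wide and 4.5 mm thick, parallel all along; its ends lie 65 mm ahead of and behind this point. x points to the tip, z is up.
- file: the loose flat file, about 0.1 kg, 233 mm long with its handle; origin under mid-blade on the blade's underside, x towards the tip, z up. It is the only file of the three with a wide, parallel, flat blade. Held by the handle, the file pivots a little in the fingers when its front is pressed up (0.4 to 0.7 mm per newton at the edge), and slips round when pressed harder, so the pressure has to be watched and the height corrected along the stroke.
- rest: fixed wooden file rest, 124 mm by 210 mm; origin under its centre, x along the files towards their tips, files side by side along y. Two cross rails (at x = -55 and +55 mm, 12 mm thick) carry the blades 30 mm above the bench in three notches at y = -64, 0 and +64 mm; each notch is 24 mm wide and 9 mm deep. Each notch holds one file with mid-blade over the rest's centre line; which notch holds which file differs. The handles overhang freely on the robot's side.
- edge (a point): nominal middle of the brass plate's sawn top edge, 108 mm above the bench, fixed to the vise: x is the direction of the file stroke (across the plate's 3 mm thickness, away from the robot), y runs along the 40 mm long edge, z is up. The plate was clamped by eye, so the true edge lies up to 6 mm higher or lower than this point. It stands 14 to 26 mm proud of the jaw linings.
- plate (a joint): rocking of the plate in the rubber jaw linings, rad: 0 upright, positive when its top edge leans forwards (with the stroke), negative when it is pulled back towards the robot; a spring of 0.7 N m/rad about the top of the linings, about 20 mm below the edge, friction of file on plate about 0.6.
- vise: fixed small bench vise, 62 mm wide rubber-lined jaws whose linings end 88 mm above the bench; origin under the plate, x as for the edge. Its jaws reach 28 mm, its screw (61 mm up) with a cross handle 90 mm towards the robot; nothing but the plate stands above 88 mm.
- half_round_mid (a point): middle of the blade of a half-round file, a bystander in the rest: domed, tapering to a point
- round_file_mid (a point): middle of the blade of a thin round file, a bystander in the rest
- tweezers: loose tweezers lying between rest and vise, 130 mm long, bystander
- ring_clamp: loose wooden ring clamp beyond the vise, bystander
- hammer: loose small hammer to the robot's right, bystander
- gauge: loose steel sliding gauge, bystander
- flux_dish: loose small white dish at the back, bystander
- bench_block: loose steel block to the robot's right, 65 mm square, 22 mm high, bystander
Mind the look-alikes: they are no part of the job. Leave any black look-alike of the file alone.

How it is judged:
On the way, in this order (a step that is already met when the one before it is completed fails the run):
1. the flat file is lifted out of its notch (height (world z) of blade above 0.06 m and contact force between file and rest below 0.01 N), for 0.1 s.
2. first stroke begins: the file lies level (within 4 degrees) and square on the plate's edge with the front of its blade (over 18 mm ahead of mid-blade) and bears on it with more than 1 N (contact force between file and plate above 1 N and angle between blade's own z axis and vertical below 0.07 rad and angle between the x axis of blade and the x axis of edge, either way round below 0.25 rad and x of blade in the frame of edge below -0.018 m), for 0.03 s.
3. first stroke: the middle of the blade has come to the edge, still bearing (contact force between file and plate above 1 N and angle between blade's own z axis and vertical below 0.07 rad and angle between the x axis of blade and the x axis of edge, either way round below 0.25 rad and x of blade in the frame of edge above 0 m), for 0.03 s.
4. first stroke: the rear of the blade (over 18 mm behind mid-blade) has come to the edge, still bearing (contact force between file and plate above 1 N and angle between blade's own z axis and vertical below 0.07 rad and angle between the x axis of blade and the x axis of edge, either way round below 0.25 rad and x of blade in the frame of edge above 0.018 m), for 0.03 s.
5. the file is carried back in the air, clear of the plate, after the first stroke (contact force between file and plate below 0.05 N and z of blade in the frame of edge above 0 m and x of blade in the frame of edge below 0 m), for 0.03 s.
6. second stroke begins: the file lies level (within 4 degrees) and square on the plate's edge with the front of its blade (over 18 mm ahead of mid-blade) and bears on it with more than 1 N (all of step 2), for 0.03 s.
7. second stroke: the middle of the blade has come to the edge, still bearing (all of step 3), for 0.03 s.
8. second stroke: the rear of the blade (over 18 mm behind mid-blade) has come to the edge, still bearing (all of step 4), for 0.03 s.
At the end, for the whole second after the job is handed in: after two forward strokes the flat file lies at rest, flat side down, in the notch it came from (within 20 mm of where it lay, mid-blade no more than 36 mm above the bench), released; the other two files lie within 12 mm of where they were (distance of each of blade, handle from where it was at the start of the episode below 0.02 m and angle between blade's own z axis and vertical below 0.1 rad and height (world z) of blade below 0.036 m and contact force between file and rest above 0.2 N and linear speed of file below 0.02 m/s and not (distance of half_round_mid from where it was at the start of the episode above 0.012 m) and not (distance of round_file_mid from where it was at the start of the episode above 0.012 m)); the robot touches nothing.
It fails at once if the plate is pressed by the file with more than 8 N (contact force between file and plate above 8 N).
It fails at once if the file is dragged back: the plate is rocked more than 0.04 rad towards the robot (value of joint plate below -0.04 rad).
It fails at once if the plate is rammed: rocked more than 0.2 rad forwards (value of joint plate above 0.2 rad).
It fails at once if a bystander is pushed about (more than 15 mm) (distance of any of half_round_mid, round_file_mid, tweezers, ring_clamp, hammer, gauge, flux_dish, bench_block from where it was at the start of the episode above 0.015 m).
It also fails if it takes over 70 s, if anything falls off the work surface, if the arm or the gripper's body presses on something with over 40 N, if the wrist force passes 120 N, or if a joint passes its speed limit or range.

ROBOT

A 7-joint arm with a two-finger parallel gripper is mounted at the origin on the work surface. World frame = base frame: x ahead of the robot, y to its left, z up, the work surface at z = 0. Lengths are in m, angles in rad, forces in N, time in s.
With the tool pointing down it reaches from about 0.425 to 0.875 m from the base axis. Payload 8.4 kg.
Tool frame: the origin (TCP) lies midway between the tips of the shut fingers; the grasp point (between the pads) lies 19 mm behind it; z points along the fingers, y is the direction in which the jaws open and shut (so a half turn about z gives the same grasp; the last joint's range is limited). The gripper opens to 87 mm and grips with 3 to 60 N. Pads are 19 mm wide; open, the fingers measure 117 mm over their backs; the gripper's body (75 mm by 190 mm) begins 51 mm behind the grasp point.
Start: joints at [1.174, 0.333, 0.04, 1.465, -0.013, 1.343, -0.059], TCP at [0.191, -0.621, 0.193] pointing down, gripper open.
Joint ranges: [-2.58, 2.58], [-0.38, 2.09], [-1.3, 1.39], [0.25, 2.4], [-1.5, 4.64], [0.08, 2.09], [-2.65, 2.65]. Speed limits (rad/s): [2.22, 2.22, 2.79, 2.79, 3.14, 3.14, 3.14].

INTERFACE

Orientations are given as [roll, pitch, yaw] about the fixed x, y, z axes, in that order (R = Rz(yaw) Ry(pitch) Rx(roll)).
In Python, from cell import bot gives the robot as it stands. Calls block until the motion is done:
- bot.movep(position, orientation): joint-space move of the TCP to a pose.
- bot.move_l(position, orientation=None, speed=0.15, force_limit=None): straight line of the TCP; orientation=None keeps the orientation; speed is the mean speed in m/s. With force_limit (N) it stops when the force on the tool has changed by that much, and returns True; else False.
- bot.goto_joints(angles): joint-space move.
- bot.ungrasp() and bot.gripper_close(effort=None): open the fingers fully, or close them until they stop; effort is the grip in N (None keeps the last).
- bot.sleep(seconds).
- bot.ik(position, orientation): joint angles nearest the present ones, or None.
- bot.get_obs(): the state.
- bot.get_image(name): name is "side" or "top"; returns the picture (480x640x3 uint8, blue, green, red); there is no depth.
- bot.calibration(name): a dict with "fx", "fy", "cx", "cy" (pixels), "rvec" (rotation vector, rad) and "tvec" (3), from world to camera coordinates, as OpenCV has them. Camera axes: x right, y down, z forward; pixel columns grow to the right and rows downward; lengths in m; the calibration is good to about 2 mm. A picture is of the moment at which its call begins. calibration takes no time and is no camera call.
A pose or a line that the arm cannot do raises bot.MotionError and nothing moves.
- bot.job_done(): hands the job in, once; it reports no verdict.
The state is a dict: "time": time; "joint_pos": joint angles; "qvel": joint speeds; "joint_torque": joint torques, N m; "position": TCP position; "ee_rot": TCP orientation; "wrist_force": force on the tool from outside, world axes, zero at the start; "wrist_torque": the same for the moment, N m; "width": finger opening in m.
Only numpy, scipy, OpenCV 4.12 (cv2) and the standard library are available. Lean on these libraries where they do the work, as an engineer would, in place of code of your own. Each camera call takes 0.05 s, during which the arm holds its last target. There are 200 camera calls.

## Working session

There is one attempt and no reset: what is moved stays moved. The work goes in short steps, each a Python script; the robot and the scene stay as the last script left them, time stands still between calls to the robot, and variables do not carry over. Pictures are saved under pics/ and viewed, about 8 in all and at most 12, crops included, and the job is handed in when it is done.

```bash
mkdir -p pics; ls
python3 - <<'E'
from cell import bot
import cv2
for n in("top","side"):
    cv2.imwrite(f"pics/{n}0.png",bot.get_image(n)); print(n,bot.calibration(n))
o=bot.get_obs(); print(o)
E
```

```text
pics
top {'fx': 500.4054197131351, 'fy': 500.4054197131351, 'cx': 332.4745157819419, 'cy': 248.14864091293657, 'rvec': array([ 2.15769451, -2.10675103,  0.14559279]), 'tvec': array([-0.05572095,  0.51771517,  1.41853331])}
side {'fx': 460.48284303199637, 'fy': 460.48284303199637, 'cx': 322.4975363459656, 'cy': 235.2100942219042, 'rvec': array([ 2.39946334, -0.06478339,  0.03129654]), 'tvec': array([-0.54104727,  0.03538578,  1.11491916])}
{'time': 0.1, 'joint_pos': array([ 1.1737954 ,  0.33382372,  0.03984963,  1.46618336, -0.01338803,
        1.34328733, -0.05850347]), 'qvel': array([-0.00196953, -0.00205157,  0.00231018, -0.001755  ,  0.00076506,
       -0.00085933,  0.00139234]), 'joint_torque': array([ 5.01618313e-03, -6.57802534e+01,  1.34086724e+00, -4.04703248e+01,
       -5.94031624e-02,  4.09349380e-02,  1.07926901e-04]), 'position': array([ 0.1905687 , -0.620952  ,  0.19225834]), 'ee_rot': array([-3.14015989e+00,  9.92449877e-05,  2.97807007e-01]), 'wrist_force': array([-1.06509112,  0.23430389,  0.22596727]), 'wrist_torque': array([-0.02932043,  0.00401978,  0.03203412]), 'width': 0.08710081745076603}
```

View pics/top0.png

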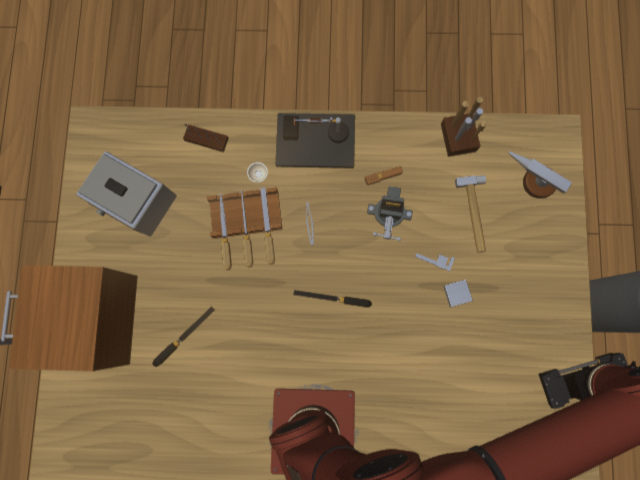

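View pics/side0.png

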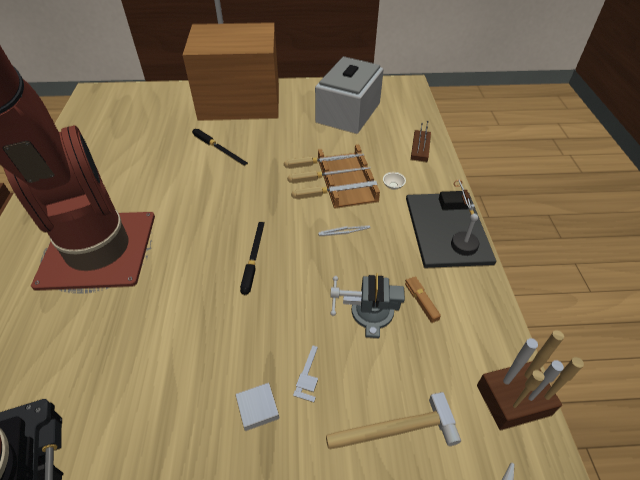

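Top view: the rest is at about (245,213) with three files, handles towards the robot at (226,255), (248,253) and (269,250). The vise is at (391,210). The side view shows the rest at (348,178) and the vise at (373,295). Next I enlarge both.

Run:
```python
import cv2,numpy as np
t=cv2.imread("pics/top0.png");s=cv2.imread("pics/side0.png")
def c(im,x,y,w=100,h=75): return cv2.resize(im[y:y+h,x:x+w],(400,300),interpolation=cv2.INTER_CUBIC)
a=np.vstack([np.hstack([c(t,195,195-12,) ,c(s,282,140)]),np.hstack([c(t,340,175),c(s,325,258)])])
cv2.imwrite("pics/crop.png",a)
```

```text
(no output)
```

View pics/crop.png

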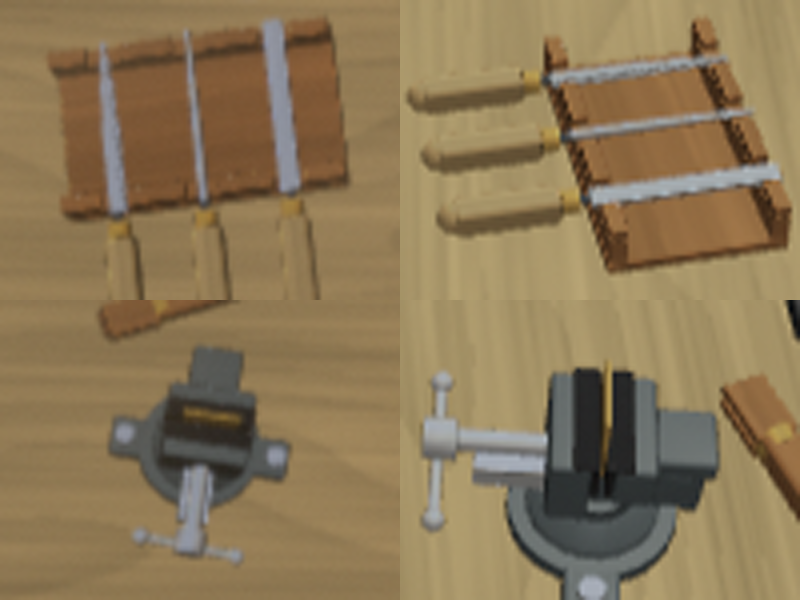

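The flat file is the right-most one in the top view: wide parallel blade at about (265,210), handle at (269,248). The brass edge shows as a yellow strip near (391,203) in the top view and (376,285) in the side view.

```bash
cat > h.py <<'E'
import cv2,numpy as np
def cam(bot,n):
    c=bot.calibration(n);K=np.array([[c["fx"],0,c["cx"]],[0,c["fy"],c["cy"]],[0,0,1]])
    R=cv2.Rodrigues(np.array(c["rvec"]))[0];return K,R,np.array(c["tvec"]).reshape(3)
def ray(bot,n,uv):
    K,R,t=cam(bot,n);return -R.T@t,R.T@np.linalg.inv(K)@[uv[0],uv[1],1]
def onplane(bot,n,uv,z):
    o,d=ray(bot,n,uv);return o+d*(z-o[2])/d[2]
def tri(bot,a,b):
    P=[np.c_[R,t] for K,R,t in (cam(bot,"top"),cam(bot,"side"))]
    (K1,_,_),(K2,_,_)=cam(bot,"top"),cam(bot,"side")
    X=cv2.triangulatePoints(K1@P[0],K2@P[1],np.array(a,float).reshape(2,1),np.array(b,float).reshape(2,1));return (X[:3]/X[3]).ravel()
def blobs(im,fn,box,amin=8):
    x,y,w,h=box;hsv=cv2.cvtColor(im,cv2.COLOR_BGR2HSV).astype(int)[y:y+h,x:x+w]
    m=fn(*[hsv[...,i] for i in range(3)]).astype(np.uint8)
    n,l,st,ce=cv2.connectedComponentsWithStats(m,connectivity=8);out=[]
    for i in range(1,n):
        if st[i,4]<amin: continue
        yy,xx=np.nonzero(l==i);pts=np.c_[xx+x,yy+y].astype(np.float32)
        out.append((int(st[i,4]),pts.mean(0),cv2.minAreaRect(pts),pts))
    return sorted(out,key=lambda o:-o[0])
def ends(r):
    b=cv2.boxPoints(r);e=[np.linalg.norm(b[i]-b[i-1]) for i in range(4)]
    i=int(np.argmin(e));return (b[i]+b[i-1])/2,(b[(i+2)%4]+b[(i+1)%4])/2
E
python3 - <<'E'
from cell import bot
from h import *
np.set_printoptions(precision=4,suppress=True)
im={n:cv2.imread(f"pics/{n}0.png") for n in("top","side")}
steel=lambda h,s,v:(s<80)&(v>110)
brass=lambda h,s,v:(h>12)&(h<35)&(s>130)&(v>110)
print("blades");E={}
for n,box in(("top",(205,183,80,55)),("side",(312,145,75,55))):
    for a,c,r,p in blobs(im[n],steel,box):
        e=ends(r);print(n,a,c,r[1],[onplane(bot,n,q,.0345) for q in e])
print("plate")
for n,box in(("top",(378,192,30,20)),("side",(366,270,20,35))):
    for a,c,r,p in blobs(im[n],brass,box,4):
        e=ends(r);print(n,a,c,r[1],e,[onplane(bot,n,q,.108) for q in e])
E
```

```text
blades
top 240 [264.6542 208.3792] (43.399593353271484, 5.411145210266113) [array([0.7003, 0.1713, 0.0345]), array([0.5695, 0.151 , 0.0345])]
top 177 [222.4294 216.8305] (42.38858413696289, 4.875682353973389) [array([0.6788, 0.2968, 0.0345]), array([0.5512, 0.2766, 0.0345])]
top 89 [243.2921 212.1011] (42.28908157348633, 2.089578151702881) [array([0.6894, 0.2344, 0.0345]), array([0.5619, 0.2151, 0.0345])]
side 235 [352.7872 185.4979] (5.3435797691345215, 48.092220306396484) [array([0.5678, 0.1529, 0.0345]), array([0.6971, 0.1729, 0.0345])]
side 157 [339.4713 156.9172] (4.217181205749512, 44.40443420410156) [array([0.5475, 0.2782, 0.0345]), array([0.6747, 0.297 , 0.0345])]
side 121 [345.7273 170.2893] (2.969848871231079, 46.38621139526367) [array([0.5581, 0.2171, 0.0345]), array([0.6871, 0.2388, 0.0345])]
side 40 [384.675 178.65 ] (11.0, 4.0) [array([0.7221, 0.2103, 0.0345]), array([0.7155, 0.1652, 0.0345])]
plate
top 4 [388.5 203. ] (3.0, 0.0) (array([390., 203.], dtype=float32), array([387., 203.], dtype=float32)) [array([ 0.6403, -0.2031,  0.108 ]), array([ 0.6401, -0.1947,  0.108 ])]
top 4 [395.5 204. ] (3.0, 0.0) (array([397., 204.], dtype=float32), array([394., 204.], dtype=float32)) [array([ 0.6378, -0.2228,  0.108 ]), array([ 0.6376, -0.2144,  0.108 ])]
side 25 [376.4 282. ] (15.0, 1.0) (array([376.5, 274. ], dtype=float32), array([376.5, 289. ], dtype=float32)) [array([ 0.6403, -0.1908,  0.108 ]), array([ 0.6353, -0.2278,  0.108 ])]
```

Measured: flat file mid-blade at about (0.633, 0.162) with yaw 0.154, and both views agree to within 2 mm. Edge middle at about (0.638, -0.209) with yaw about -0.13. Opened fully, a finger would hit the neighbouring handle (58.5 mm against 53 mm). So I descend offset outwards, close lightly, centre the hand, then grip firmly.

```bash
cat >> h.py <<'E'
PSI=0.154; MID=np.array([.6333,.1624]); U=np.array([np.cos(PSI),np.sin(PSI)]); N=np.array([np.sin(PSI),-np.cos(PSI)])
HND=MID-.103*U
EPSI=-.13; EDGE=np.array([.638,-.209]); EU=np.array([np.cos(EPSI),np.sin(EPSI)])
def wf(bot,n=5):
    a=[]
    for _ in range(n): bot.sleep(.01);a.append(bot.get_obs()["wrist_force"])
    return np.mean(a,0)
E
python3 - <<'E'
from cell import bot
from h import *
np.set_printoptions(precision=4,suppress=True)
p=HND+.0105*N
best=None
for k in(0,np.pi,-np.pi):
    q=bot.ik([*p,.15],[np.pi,0,PSI+k]); q2=bot.ik([*(EDGE-.1*EU),.15],[np.pi,0,EPSI+k]); print(k,q,q2)
bot.movep([*p,.15],[np.pi,0,PSI])
print(bot.get_obs()["position"],bot.get_obs()["time"])
print("hit",bot.move_l([*p,.0145],speed=.1,force_limit=6))
o=bot.get_obs();print(o["time"],o["position"],o["ee_rot"],wf(bot))
im=np.hstack([cv2.resize(bot.get_image("top")[180:280,190:290],(400,400)),cv2.resize(bot.get_image("side")[125:225,270:370],(400,400))])
cv2.imwrite("pics/desc.png",im)
E
```

```text
0 [ 0.492   0.2886 -0.9597  1.7303  0.248   1.252  -1.9437] [ 0.5512  0.226  -0.3232  1.6996  0.0756  1.2283 -1.4906]
3.141592653589793 [ 0.5158  0.2988 -0.9917  1.7294  0.2621  1.2556  1.1869] [ 0.7576  0.2558 -0.5681  1.6894  0.1445  1.2385  1.5977]
-3.141592653589793 [ 0.5158  0.2988 -0.9917  1.7294  0.2621  1.2556  1.1869] [ 0.7576  0.2558 -0.5681  1.6894  0.1445  1.2385  1.5977]
[0.5334 0.1353 0.1499] 3.025
hit False
4.5333 [0.5336 0.1363 0.0151] [ 3.1415 -0.001   0.1539] [-0.0354  0.0782 -0.2477]
```

View pics/desc.png

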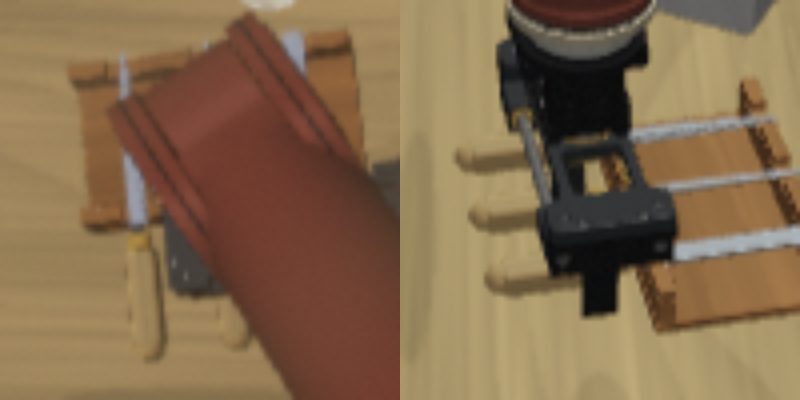

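The fingers straddle the flat file's handle, which in the side crop is at about (530,278). The outer finger is at (600,290), the files haven't moved and there is no contact force. Next: close lightly, centre, grip.

Run:
```python
from cell import bot
from h import *
np.set_printoptions(precision=4,suppress=True)
def s(t): o=bot.get_obs();print(t,o["time"],o["position"],o["width"],wf(bot))
bot.gripper_close(3); s("light")
bot.move_l([*HND,.0135],[np.pi,0,PSI],speed=.03); s("centred")
bot.gripper_close(60); s("firm")
im=bot.get_image("side")
print([(a,[onplane(bot,"side",q,.0345) for q in ends(r)]) for a,c,r,p in blobs(im,lambda h,s,v:(s<80)&(v>110),(335,145,55,55),40)])
cv2.imwrite("pics/grip.png",cv2.resize(im[125:225,270:400],(780,600)))
```

```text
light 6.2 [0.5331 0.1362 0.0145] 8.2732008227248e-05 [ 0.1265 -0.0677  0.1449]
centred 6.7417 [0.5314 0.1469 0.0135] 0.000725220581166764 [-0.4652  0.13    0.7706]
firm 7.0 [0.5315 0.1464 0.0135] 0.000408562329842352 [-0.1568 -0.0122  0.7136]
[(210, [array([0.5828, 0.1549, 0.0345]), array([0.6971, 0.1732, 0.0345])]), (97, [array([0.5928, 0.2857, 0.0345]), array([0.6743, 0.2924, 0.0345])]), (87, [array([0.5939, 0.2232, 0.0345]), array([0.6871, 0.2388, 0.0345])]), (87, [array([0.7269, 0.2144, 0.0345]), array([0.7177, 0.153 , 0.0345])])]
```

View pics/grip.png

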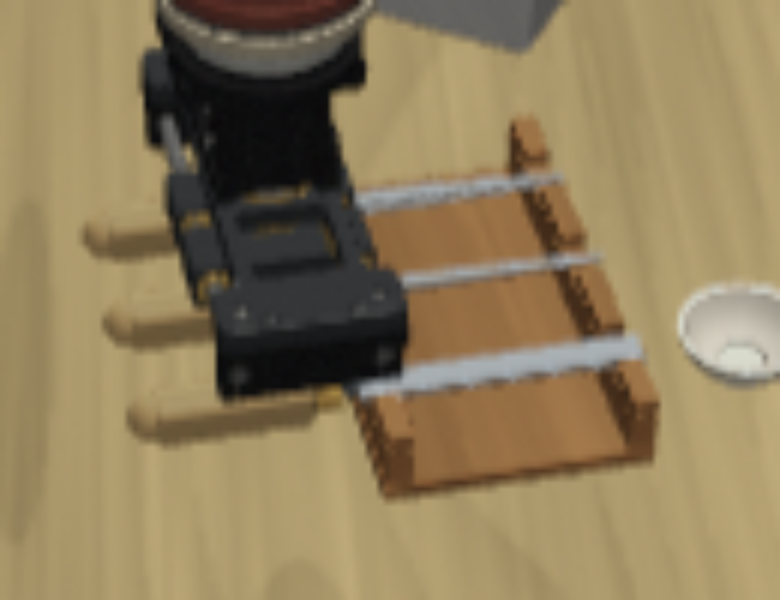

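The fingers shut empty (width 0), so something is off. I project the tool and handle points into the image to find out what.

Run:
```python
from cell import bot
from h import *
np.set_printoptions(precision=4,suppress=True)
o=bot.get_obs();print(o["position"],o["ee_rot"],o["width"],o["time"])
def pj(n,X): K,R,t=cam(bot,n);v=K@(R@np.array(X)+t);return v[:2]/v[2]
print("tcp",pj("side",o["position"]),"grasp",pj("side",[*HND,.0325]),"palm",pj("side",[*HND,.083]))
print("handle back end",pj("side",[*(MID-.157*U),.0325]),"front",pj("side",[*(MID-.085*U),.0325]))
im=bot.get_image("side")
tan=lambda h,s,v:(h>10)&(h<28)&(s>90)&(v>120)
im0=cv2.imread("pics/side0.png")
big=cv2.resize(np.hstack([im0[140:215,275:375],im[140:215,275:375]]),(800,300),interpolation=cv2.INTER_NEAREST)
for X,c in((o["position"],(0,0,255)),([*HND,.0325],(0,255,0)),([*(MID-.157*U),.0325],(255,0,0)),([*(MID-.085*U),.0325],(255,0,0))):
    u=pj("side",X)-[275,140]
    for dx in(0,100): cv2.circle(big,tuple(int(v) for v in (u+[dx,0])*4),4,c,1)
cv2.imwrite("pics/chk.png",big)
```

```text
[0.5315 0.1464 0.0135] [3.1415 0.     0.1537] 0.0006495382828855657 7.0917
tcp [315.573  196.9469] grasp [315.5128 191.5862] palm [315.379 176.828]
handle back end [295.2631 194.4157] front [322.2052 190.6511]
```

View pics/chk.png

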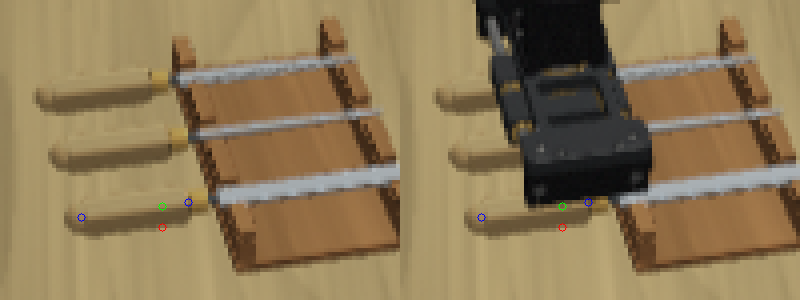

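The handle lies exactly where I predicted, but the hand appears displaced from its reported position. I lift it and compare the shut fingertip with the reported TCP in both views.

Run:
```python
from cell import bot
from h import *
np.set_printoptions(precision=4,suppress=True)
def pj(n,X): K,R,t=cam(bot,n);v=K@(R@np.array(X)+t);return v[:2]/v[2]
p=bot.get_obs()["position"]
bot.move_l([p[0],p[1],.15],speed=.12)
o=bot.get_obs();print(o["position"],o["ee_rot"],o["width"],o["time"])
W=[]
for n in("top","side"):
    im=bot.get_image(n).copy();u=pj(n,o["position"]);g=pj(n,o["position"]+[0,0,.07])
    print(n,u,g)
    x,y=int(u[0])-50,int(u[1])-70
    b=cv2.resize(im[y:y+120,x:x+100],(400,480),interpolation=cv2.INTER_CUBIC)
    for q,c in((u,(0,0,255)),(g,(0,255,0))): cv2.circle(b,tuple(int(v) for v in (q-[x,y])*4),4,c,1)
    W.append(b);cv2.imwrite(f"pics/{n}_up.png",im)
cv2.imwrite("pics/up.png",np.hstack(W))
```

```text
[0.5311 0.1463 0.1492] [-3.1416  0.0013  0.1541] 4.6689873592639945e-05 8.4333
top [261.9521 235.9136] [257.7111 231.0543]
side [315.0118 156.0789] [314.7848 131.9969]
```

View pics/up.png

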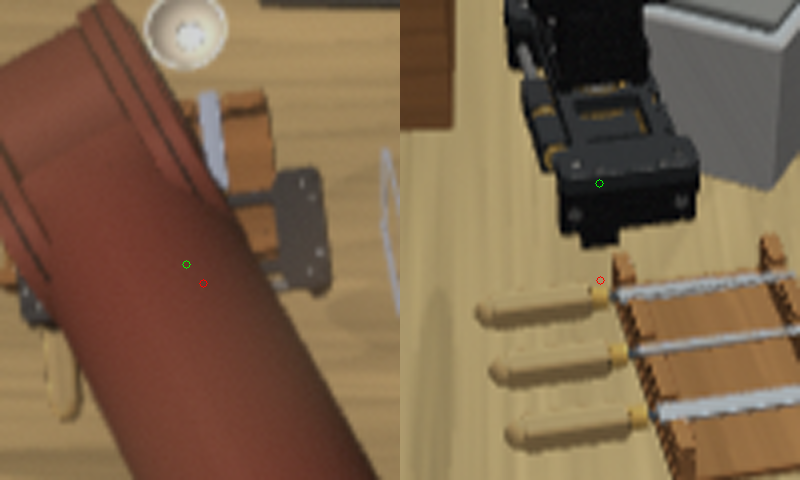

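The fingertip shows at about (600,243) in the side crop, some 9 px above the projected TCP at (600,280), while x and y agree. So the real tips sit roughly 25–30 mm higher than reported and passed over the handle. I measure this by touching the bare bench with the shut fingers.

Run:
```python
from cell import bot
from h import *
np.set_printoptions(precision=4,suppress=True)
p=[.5,.04]
bot.move_l([*p,.1],[np.pi,0,PSI],speed=.2)
f0=wf(bot);print(f0)
bot.move_l([*p,.02],speed=.1,force_limit=4)
print(bot.get_obs()["position"])
h=bot.move_l([*p,-.05],speed=.025,force_limit=3)
o=bot.get_obs();print(h,o["position"],o["time"],wf(bot)-f0)
im=bot.get_image("side");cv2.imwrite("pics/touch.png",cv2.resize(im[140:260,230:390],(800,600)))
K,R,t=cam(bot,"side");v=K@(R@o["position"]+t);print((v[:2]/v[2]-[230,140])*5)
bot.move_l([*p,.05],speed=.1)
```

```text
[0.391  0.7968 0.206 ]
[0.5005 0.0402 0.0205]
True [ 0.5     0.0399 -0.029 ] 12.0917 [-3.0228 -1.6532  8.7013]
[376.6225 488.7679]
```

View pics/touch.png

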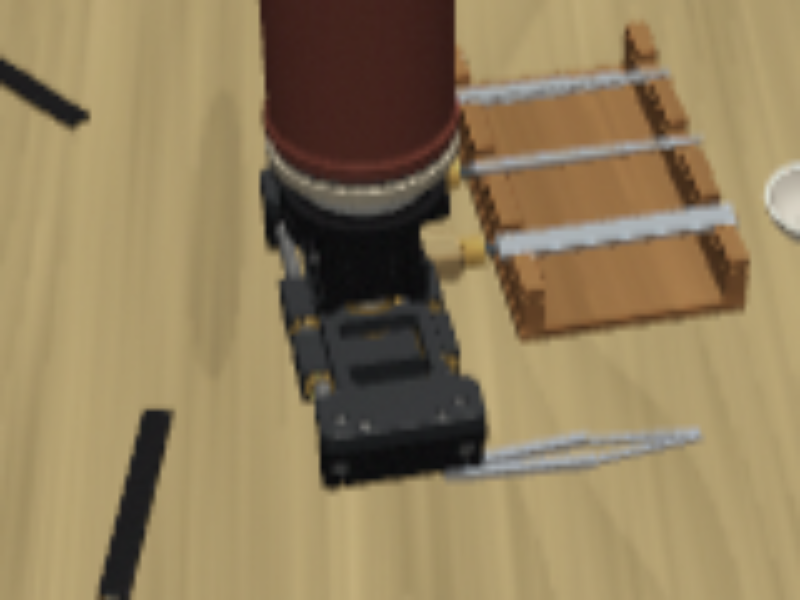

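Contact came at a reported z of -0.029, so the true tips are 28 mm above the reported TCP. That matches the images, so I command z 28 mm lower. The picture shows the hand on bare bench with files and tweezers undisturbed. I redo the grasp with the correction.

```bash
echo 'DZ=-.028' >> h.py
python3 - <<'E'
from cell import bot
from h import *
np.set_printoptions(precision=4,suppress=True)
def s(t): o=bot.get_obs();print(t,o["time"],o["position"],o["width"],wf(bot))
p=HND+.0105*N
bot.move_l([.5,.04,.1],speed=.2); bot.ungrasp()
bot.move_l([*p,.09],[np.pi,0,PSI],speed=.2); s("above")
print(bot.move_l([*p,.0145+DZ],speed=.08,force_limit=6)); s("down")
bot.gripper_close(3); s("light")
bot.move_l([*HND,.0135+DZ],speed=.03); s("centred")
bot.gripper_close(60); s("firm")
im=bot.get_image("side")
print([(a,[onplane(bot,"side",q,.0345) for q in ends(r)]) for a,c,r,p in blobs(im,lambda h,s,v:(s<80)&(v>110),(335,145,50,55),40)])
cv2.imwrite("pics/grip2.png",cv2.resize(im[125:225,270:400],(780,600)))
E
```

```text
above 15.7 [0.5328 0.1354 0.0897] 0.08689113283181121 [-0.0105 -0.5384 -0.3843]
False
down 17.1833 [ 0.5335  0.1363 -0.013 ] 0.08689628013143892 [-0.1285  0.285  -0.089 ]
light 18.3083 [ 0.5329  0.1373 -0.0135] 0.023248512846228347 [-1.1252  5.566  -0.7906]
centred 18.85 [ 0.5317  0.1468 -0.0144] 0.021995041771052902 [0.0046 1.0914 0.9812]
firm 19.1083 [ 0.5317  0.1467 -0.0144] 0.021348437600005644 [0.3221 0.9408 1.1169]
[(209, [array([0.5906, 0.1568, 0.0345]), array([0.698 , 0.1766, 0.0345])]), (98, [array([0.5928, 0.2857, 0.0345]), array([0.6743, 0.2924, 0.0345])]), (94, [array([0.588 , 0.2222, 0.0345]), array([0.6871, 0.2388, 0.0345])])]
```

Run:
```python
from cell import bot
from h import *
np.set_printoptions(precision=4,suppress=True)
def s(t): o=bot.get_obs();print(t,o["time"],o["position"],o["width"],wf(bot))
bot.move_l([*HND,.02],speed=.08); s("lift")
bot.move_l([*HND,.12],speed=.2)
e=EDGE+EU*(-.034-.103)
bot.move_l([*e,.12],[np.pi,0,EPSI],speed=.2)
bot.move_l([*e,.085],speed=.1); bot.sleep(.3); s("at"); print(bot.get_obs()["ee_rot"])
W=[]
for n,(x,y) in(("top",(340,160)),("side",(300,215))):
    im=bot.get_image(n);cv2.imwrite(f"pics/{n}_edge.png",im)
    W.append(cv2.resize(im[y:y+100,x:x+100],(400,400),interpolation=cv2.INTER_CUBIC))
    for a,c,r,p in blobs(im,lambda h,s,v:(s<80)&(v>110),(x,y,100,100),40): print(n,a,c,r[1],[onplane(bot,n,q,.085+.0444+.0045) for q in ends(r)])
cv2.imwrite("pics/edge.png",np.hstack(W))
```

```text
lift 19.7833 [0.5317 0.1464 0.0202] 0.021471713120248627 [-0.0756  0.0298 -1.3492]
at 23.1167 [ 0.5025 -0.1914  0.0855] 0.021335356776167363 [-0.1902  0.0355 -1.0747]
[ 3.1413 -0.0007 -0.1301]
top 60 [394.4167 194.7667] (10.0, 5.0) [array([ 0.671 , -0.2128,  0.1339]), array([ 0.6425, -0.213 ,  0.1339])]
side 1198 [356.005  283.5192] (47.0, 66.0) [array([ 0.5362, -0.2448,  0.1339]), array([ 0.6613, -0.2514,  0.1339])]
side 279 [347.1577 229.5125] (8.238751411437988, 41.64643859863281) [array([ 0.5493, -0.092 ,  0.1339]), array([ 0.6386, -0.0856,  0.1339])]
side 138 [394.558  291.4058] (13.0, 9.0) [array([ 0.6662, -0.2387,  0.1339]), array([ 0.6613, -0.2686,  0.1339])]
side 54 [308.3518 217.3333] (3.8183765411376953, 19.374725341796875) [array([ 0.4894, -0.052 ,  0.1339]), array([ 0.5315, -0.0457,  0.1339])]
side 43 [353.9767 309.1628] (10.590271949768066, 4.5106706619262695) [array([ 0.5818, -0.2779,  0.1339]), array([ 0.5834, -0.3005,  0.1339])]
```

View pics/edge.png

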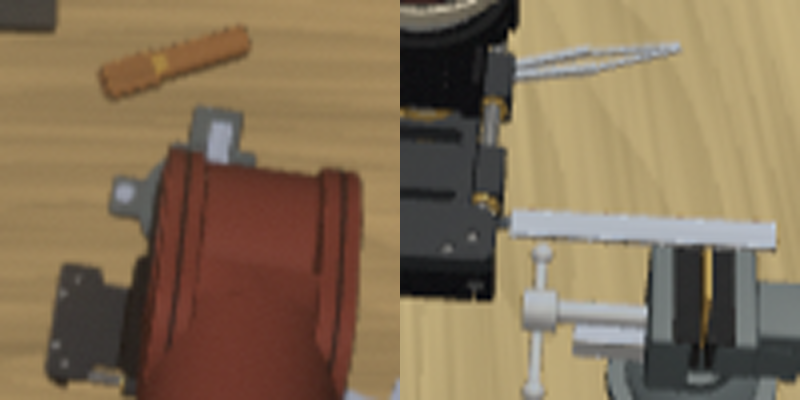

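The file is held level and square above the edge: in the side crop the blade runs from (512,222) to (775,235). The tip measures (0.671, -0.213), within 3 mm of prediction. Now the first stroke, with force feedback.

```bash
cat > stroke.py <<'E'
from cell import bot
from h import *
np.set_printoptions(precision=2,suppress=True)
XS,XE=-.034,.030; FT=4.0
def P(bx,z): return [*(EDGE+EU*(bx-.103)),z]
def stroke(zfast):
    bot.move_l(P(XS,.085),[np.pi,0,EPSI],speed=.1); bot.sleep(.3); f0=wf(bot,15)[2]
    F=lambda n=8:(bot.sleep(.04),wf(bot,n)[2]-f0)[1]
    print("fast hit",bot.move_l(P(XS,zfast),speed=.06,force_limit=2)); 
    print("touch",bot.move_l(P(XS,.05),speed=.01,force_limit=1.8))
    z=bot.get_obs()["position"][2]; f=F(); zt=z; print("z",z,"F",f)
    if f<.6: raise SystemExit("no contact")
    for _ in range(8):
        if f>3.5: break
        z-=min(.0006,(FT-f)*.0003); bot.move_l(P(XS,z),speed=.01); f=F()
    print("pressed z",z,"F",f)
    x=XS;k=.035;log=[]
    while x<XE-1e-6:
        L0=.103-x; xn=min(x+.004,XE); L=.103-xn
        z+=k*f*(L0**2-L**2)+.7*k*L**2*(f-FT); x=xn
        bot.move_l(P(x,z),speed=.03); f=F(5); log.append((x*1e3,z*1e3,f))
        if f>6: z+=.001; bot.move_l(P(x,z),speed=.03); f=F(4); print("high",f)
    print(np.array(log))
    bot.move_l(P(x,z+.02),speed=.06); bot.sleep(.1); print("lifted F",F())
    bot.move_l(P(XS,z+.02),speed=.12)
    o=bot.get_obs(); print(o["time"],o["width"],o["position"],zt); return zt
E
python3 -c "
from stroke import *
stroke(.072)"
```

```text
fast hit True
touch True
z 0.06173044778463278 F 2.8187931150717587
pressed z 0.06117859282447828 F 3.8385604835220217
[[-30.    61.25   4.29]
 [-26.    61.53   3.43]
 [-22.    61.43   3.94]
 [-18.    61.55   4.4 ]
 [-14.    61.83   4.25]
 [-10.    62.04   4.09]
 [ -6.    62.19   4.61]
 [ -2.    62.5    4.23]
 [  2.    62.68   3.83]
 [  6.    62.74   4.4 ]
 [ 10.    62.95   4.13]
 [ 14.    63.08   4.41]
 [ 18.    63.26   4.42]
 [ 22.    63.43   4.32]
 [ 26.    63.57   4.39]
 [ 30.    63.71   4.37]]
lifted F 0.13463961922782752
33.9417 0.02151192612235699 [ 0.5  -0.19  0.08] 0.06173044778463278
```

The first stroke held 3.4–4.6 N all along, and the force fell to zero after the lift. Second stroke now, the same way.

```bash
python3 -c "
from stroke import *
stroke(.072)
bot.move_l(P(XS,.12),speed=.15)
im=bot.get_image('side'); cv2.imwrite('pics/after.png',cv2.resize(im[190:340,260:460],(800,600)))
K,R,t=cam(bot,'side')
m=EDGE+EU*XS
for d in(-.065,.065):
  v=K@(R@np.array([*(m+EU*d),.12+.0444+.0045])+t);print((v[:2]/v[2]-[260,190])*4)
"
```

```text
fast hit True
touch True
z 0.06172660008525486 F 2.952565994497897
pressed z 0.061210132347727014 F 3.598111454838095
[[-30.    61.17   4.31]
 [-26.    61.46   3.99]
 [-22.    61.6    3.83]
 [-18.    61.67   3.92]
 [-14.    61.77   4.44]
 [-10.    62.05   4.36]
 [ -6.    62.29   3.98]
 [ -2.    62.41   4.49]
 [  2.    62.66   4.17]
 [  6.    62.81   3.97]
 [ 10.    62.91   4.28]
 [ 14.    63.08   4.51]
 [ 18.    63.28   4.08]
 [ 22.    63.39   4.43]
 [ 26.    63.55   4.13]
 [ 30.    63.65   4.44]]
lifted F -0.2415027985560888
44.625 0.02156048994126166 [ 0.5  -0.19  0.08] 0.06172660008525486
[270.11 275.51]
[543.44 291.98]
```

View pics/after.png

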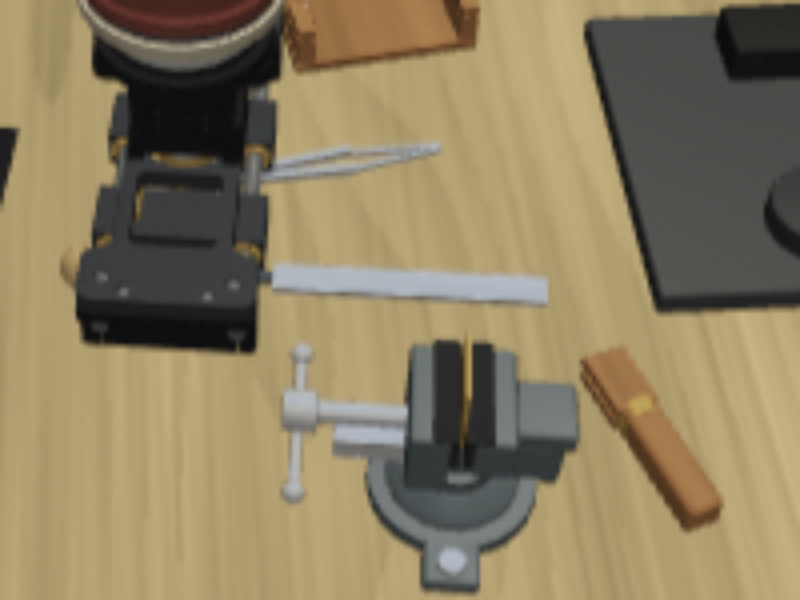

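Stroke two was as steady, at 3.6–4.5 N. In the picture the blade ends are at (272,275) and (547,291), within 1 mm of the predicted spots, so the file hasn't slipped in the grip. Now I put it back: descend centred, shift slightly outwards within the notch, release, move off outwards, then up.

Run:
```python
from cell import bot
from h import *
np.set_printoptions(precision=4,suppress=True)
def s(t): o=bot.get_obs();print(t,o["time"],o["position"],o["width"],wf(bot))
bot.move_l([*HND,.12],[np.pi,0,PSI],speed=.2)
bot.move_l([*HND,.02],speed=.12); bot.sleep(.2); s("above")
print(bot.move_l([*HND,.0132+DZ],speed=.04,force_limit=5)); s("down")
z=bot.get_obs()["position"][2]
print(bot.move_l([*(HND+.0035*N),z],speed=.02,force_limit=4)); s("slid")
bot.gripper_close(3); bot.ungrasp(); s("open")
o=bot.get_obs()["position"]
bot.move_l([*(HND+.0105*N),o[2]],speed=.04)
bot.move_l([*(HND+.0105*N),.12],speed=.12)
bot.movep([.45,-.15,.25],[np.pi,0,0]); s("away")
W=[]
for n,b in(("top",(205,183,80,55)),("side",(312,145,70,55))):
    im=bot.get_image(n);cv2.imwrite(f"pics/{n}_end.png",im)
    for a,c,r,p in blobs(im,lambda h,s,v:(s<80)&(v>110),b,40): print(n,a,[onplane(bot,n,q,.0345) for q in ends(r)])
    x,y=b[0]-10,b[1]-10;W.append(cv2.resize(im[y:y+100,x-20:x+80],(400,400),interpolation=cv2.INTER_CUBIC))
cv2.imwrite("pics/end.png",np.hstack(W))
```

```text
above 48.0917 [0.532  0.1467 0.0207] 0.021683155315553725 [-0.1391  0.3418 -1.0336]
True
down 48.9833 [ 0.531   0.1465 -0.0149] 0.02159074874585544 [-1.6263 -0.7593  7.0085]
True
slid 49.2333 [ 0.5318  0.1453 -0.0146] 0.021745781128257997 [ 1.7453 -0.8838  3.851 ]
open 50.7417 [ 0.5308  0.1452 -0.0151] 0.08669854255207297 [ 0.2457 -0.357  -0.2607]
away 53.675 [ 0.4503 -0.149   0.2496] 0.08706887854518401 [ 0.0539 -0.2238 -0.5815]
top 238 [array([0.7   , 0.1709, 0.0345]), array([0.5689, 0.1501, 0.0345])]
top 177 [array([0.6788, 0.2969, 0.0345]), array([0.5512, 0.2768, 0.0345])]
top 96 [array([0.6895, 0.2333, 0.0345]), array([0.5619, 0.2151, 0.0345])]
side 245 [array([0.5675, 0.1519, 0.0345]), array([0.6975, 0.1727, 0.0345])]
side 161 [array([0.5475, 0.2782, 0.0345]), array([0.6747, 0.297 , 0.0345])]
side 126 [array([0.558 , 0.2186, 0.0345]), array([0.687 , 0.2368, 0.0345])]
```

View pics/end.png

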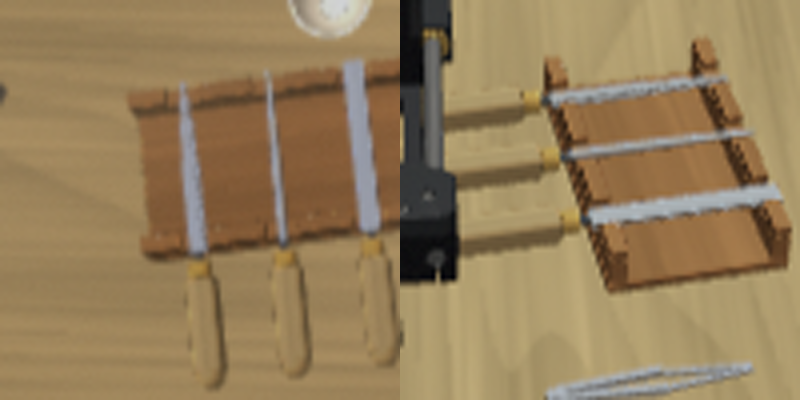

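All three files lie in their notches. The flat blade (top crop, about (362,145)) is within about 1 mm of its first measured position, the neighbours within 2 mm, and the hand is clear.

```bash
python3 -c "
from cell import bot
bot.job_done(); print(bot.get_obs()['time'])"
```

```text
the job is handed in; nothing more can be done
the job is handed in; nothing more can be done
```

I took the flat file out, filed the plate edge with two forward strokes, laid the file back in its own notch, released it and handed the job in. The robot's clock read about 54 s of the 70 s at the last check.

- **Strokes:** the force readings during the strokes were 3.4–4.6 N on the first and 3.6–4.5 N on the second. The blade ran from 34 mm ahead of its middle to 30 mm behind, and I lifted it about 20 mm clear for the return. A picture after the second stroke showed no slip in the grip.
- **Final check:** in both views the flat file is within about 1 mm of where it lay. The other two files are within about 2 mm, and the robot is touching nothing. I did not re-measure the tools outside the rest; those visible in later pictures looked undisturbed.

**What failed or disagreed:**
- **First grasp:** it closed empty. The real fingertips sit 28 mm above the reported tool position, seen in the images and confirmed by touching the bare bench. I commanded heights 28 mm lower from then on.
- **False stop:** on both strokes the fast approach to the edge reported a hit, most likely before any contact. The slow touch afterwards found the edge properly.
- **Putting the file back:** the slight outward slide before release stopped early on its force limit. The fingers therefore opened closer to the neighbouring handle than planned, with no harm measured.

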